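# Close and lock the arc starter's service panel

## Robot

A 7-joint arm with a two-finger parallel gripper is mounted at the origin on the work surface. World frame = base frame: x ahead of the robot, y to its left, z up, the work surface at z = 0. Lengths are in m, angles in rad, forces in N, time in s.
With the tool pointing down it reaches from about 0.4 to 0.85 m from the base axis. Payload 6.9 kg.
Tool frame: the origin (TCP) lies midway between the tips of the shut fingers; the grasp point (between the pads) lies robot.pinch_z behind it (robot.pinch_z is the distance from the TCP to the grasp point, in m); z points along the fingers, y is the line along which they close (so a half turn about z gives the same grasp; the last joint's range is limited). The gripper opens to 85 mm and grips with 20 to 120 N. Pads are 22 mm wide; open, the fingers measure 114 mm over their backs; the gripper's body (76 mm by 85 mm) begins 54 mm behind the grasp point. The pads swing forward as they close: fully open they stand 13 mm farther back than shut.
Start: joints at [1.367, 0.507, -0.238, 1.5, 0.126, 1.149, -0.155], TCP at [0.19, -0.595, 0.231] pointing down, gripper open.
Joint ranges: [-3.08, 3.08], [-0.24, 2.05], [-1.43, 1.35], [0, 2.5], [-1.52, 4.66], [0.17, 1.96], [-2.89, 2.89]. Speed limits (rad/s): [2.39, 2.39, 3.14, 3.14, 3.14, 3.14, 3.14].

## Interface

Orientations are given as a 3x3 rotation matrix whose columns are the frame's x, y, z axes.
In Python, from station import robot, capture, camera_params, finish_job gives the robot as it stands. Calls block until the motion is done:
- robot.move_to(position, orientation): joint-space move of the TCP to a pose.
- robot.line_to(position, rot=None, vel=0.15, until_force=None): straight line of the TCP; rot=None keeps the orientation; vel is the mean speed in m/s. With until_force (N) it stops when the force on the tool has changed by that much, and returns True; else False.
- robot.movej(angles): joint-space move.
- robot.set_gripper(opening, f_grip=None): opening from 0.0 (shut) to 1.0 (fully open); f_grip is the grip in N (None keeps the last); returns when the fingers have stopped.
- robot.dwell(seconds).
- robot.solve_ik(position, orientation): joint angles nearest the present ones, or None.
- capture(name): name is "scene" or "top" or "wrist"; returns (picture, depth): 480x640x3 uint8, red, green, blue; 480x640 float32, m along the optical axis (not along the pixel's ray), 0 where there is no reading.
- camera_params(name): a dict with "intrinsics" (3x3 intrinsics, pixels), "extrinsics" (4x4, takes a point from camera to world coordinates). Camera axes: x right, y down, z forward; pixel columns grow to the right and rows downward; lengths in m; the calibration is good to about 2 mm. The wrist camera is an equidistant fisheye: a pixel r from the principal point sees the ray r / f radians off the axis. A picture is of the moment at which its call begins: read the wrist's pose just before it. camera_params takes no time and is no camera call; for the wrist camera it gives the pose at the moment of the call.
A pose or a line that the arm cannot do raises robot.Unreachable and nothing moves.
- finish_job(): hands the job in; it is judged then, once.
Readings, each from a call of its own:
- robot.read_time(): time.
- robot.read_joint_pos(): joint angles.
- robot.read_joint_vel(): joint speeds.
- robot.read_joint_torque(): joint torques, N m.
- robot.read_eef_pos(): TCP position.
- robot.read_ee_rot(): TCP orientation.
- robot.read_wrist_force(): force on the tool from outside, world axes, zero at the start.
- robot.read_torque(): the same for the moment, N m.
- robot.read_opening(): opening from 0.0 (shut) to 1.0 (fully open).
- robot.read_finger_force(): force on a finger pad.
Only numpy, scipy, OpenCV 4.12 (cv2) and the standard library are available. Lean on these libraries where they do the work, as an engineer would, in place of code of your own. Each camera call takes 0.05 s, during which the arm holds its last target. There are 200 camera calls.

## Task

The service panel on top of the arc starter's case has been left standing open. Push it shut with your fingertips, then set the closed fingertips in the slot of its quarter-turn fastener, press down so that the panel is home on its seal, and turn the fastener clockwise until the panel is locked down. Work by touch alone: do not grip the panel or reach under it, do not raise it any further, and leave everything standing on the case and the bench where it is.

Things in the scene. Friction and masses are not known exactly. Their poses are not given: they have to be found in the camera images.
- case: grey steel case of the arc starter, fixed to the bench, 300 mm deep (x), 360 mm wide (y), rim and deck 110 mm above the bench. Origin on the bench under its centre; x axis away from the robot (front at x = -150 mm), y axis to the left. The hatch and its panel take up x = -145 to +75, y = -172 to +72 mm; small fittings up to 20 mm high stand behind the hinge, about x = +115 mm
- panel_hinge (a point): point of the hinge line at the middle of the panel's width, 114 mm above the bench, at (75, -50) mm in the case's frame. Frame turns with the panel: y along the hinge line, -x towards the front edge, z out of the outer face. The panel is a 3 mm aluminium sheet, underside at z = 0, 244 mm wide, front edge at x = -220 mm
- service_panel (a joint): angle of the panel, rad: 0 home (level), grows as its front edge rises (turn about +y of panel_hinge), stop at 1.2; starts 0.5 to 0.95. Stiff hinge (0.4 N m friction): it stays where left. Below 0.04 it squeezes a rubber seal on the case's front rim; let go unlocked it springs back to about 0.03. To press it home at the fastener takes about 11 N. Locked, it stays below 0.01
- panel_press (a point): a bare place to push on the panel's outer face, at x = -190, y = +85, z = 3 mm in the frame of panel_hinge: 30 mm from the front edge, beside the fastener's collar. Same axes as panel_hinge
- slot (a point): middle of the slot floor on the dial axis, at x = -160, y = 0, z = 7 mm in the frame of panel_hinge (121 mm above the bench when home). Frame turns with the dial: y along the slot, z out of the outer face. Slot 28 mm wide (32 at its bevelled mouth), 14 mm deep, flat floor, across the 71 mm dial. Closed fingers enter from above, closing line along it
- fastener (a joint): turn of the slotted dial, rad: 0 unlocked, slot parallel to the hinge line; grows clockwise seen from above to a stop at 1.571, slot pointing at the front edge, locked. Starts 0 to 0.3, stays where left (friction 0.1 N m). From about 0.5 on its cam goes under the case's front rim, but only with the panel within about 2 mm of home; higher up the cam strikes the rim or comes to lie on top of it
- collar (a point): centre of the top of the fixed collar round the dial, flush with it: x = -160, y = 0, z = 21 mm in the frame of panel_hinge; 135 mm above the bench when home. Collar 74 mm inside, 93 mm outside. Best set the fingertips 15 to 20 mm off the axis, at the slot end on the -y side of point slot (the right-hand end, seen from the robot), and carry them round to the front
- panel_inside: inner skin with grey lining, covering the panel's underside to 4 mm from its edges; not to be touched. Frame as panel_hinge
- blank_flange: small stainless blanking flange, disc 55 mm across and 11 mm high, lying on the deck (the strip of fixed top, at y = +75 to +180 mm in the case's frame) beside the panel; origin centre of its underside; loose, leave it alone
- vent_stub: stainless vent stub, a flanged tube stub 40 mm across at the foot and 38 mm high, standing on the same deck; origin centre of its underside; loose, leave it alone
- spanner: steel open-ended spanner, 190 mm long, lying on the bench before the case; origin under its middle; loose, leave it alone
- screwdriver: screwdriver with black handle, 200 mm long, lying on the bench to the left of the case; origin under its middle; loose, leave it alone
- grease_jar: white jar of vacuum grease with black cap, 60 mm across, 55 mm high, on the bench to the right of the case; origin centre of its underside; loose, leave it alone
- hearth: copper hearth, a stepped round block 68 mm across, 26 mm high, on the bench to the right of the case; origin centre of its underside; loose, leave it alone
- gasket_box: cardboard carton 110 x 80 x 45 mm on the bench to the left of the case; origin centre of its underside; loose, leave it alone

How it is judged:
On the way, in this order (a step that is already met when the one before it is completed fails the run):
1. the panel is pushed down onto its seal with the fastener still unlocked (value of joint service_panel below 0.05 rad and value of joint fastener below 0.6 rad), for 0.1 s.
2. the fastener is turned to its locked end with the panel home (value of joint service_panel below 0.013 rad and value of joint fastener above 1.4 rad), for 0.2 s.
At the end, for the whole second after the job is handed in: the panel is home (joint below 0.013 rad, under 3 mm at its front edge), held by the fastener turned to at least 1.4 of its 1.571 rad, both at rest (all of step 2 and velocity of joint each of fastener, service_panel below 0.05 rad/s); the robot touches nothing.
It fails at once if the fingers grip the panel or reach under it (touch its inner face) (contact force between the fingers and panel_inside above 0.5 N).
It fails at once if the panel is raised further than it stood (past 1.1 rad) (value of joint service_panel above 1.1 rad).
It fails at once if a loose thing on the case or bench is shifted more than 20 mm or lifted (distance of any of blank_flange, vent_stub, spanner, screwdriver, grease_jar, hearth, gasket_box from where it was at the start of the episode above 0.02 m).
It also fails if it takes over 48 s, if anything falls off the work surface, if the arm or the gripper's body presses on something with over 40 N, if the wrist force passes 120 N, or if a joint passes its speed limit or range.

## Working session

There is one attempt and no reset: what is moved stays moved. The work goes in short steps, each a Python script; the robot and the scene stay as the last script left them, time stands still between calls to the robot, and variables do not carry over. Pictures are saved under pics/ and viewed, at most 10 in all, crops included, and the job is handed in when it is done.

```bash
mkdir -p pics; ls
python3 - <<'E'
from station import *
import cv2,numpy as np
for n in("scene","top"):
    p,d=capture(n); cv2.imwrite(f"pics/{n}0.png",p[:,:,::-1]); np.save(f"{n}0.npy",d); np.save(f"{n}0rgb.npy",p)
    c=camera_params(n); print(n,c["intrinsics"],np.round(c["extrinsics"],4))
print(robot.read_time(),robot.read_ee_rot(),robot.pinch_z)
E
```

```text
pics
scene [[489.64437402   0.         317.28401154]
 [  0.         489.64437402 242.2581234 ]
 [  0.           0.           1.        ]] [[-0.1746  0.7613 -0.6245  1.2096]
 [ 0.9845  0.1455 -0.0979  0.1633]
 [ 0.0164 -0.6319 -0.7749  0.8972]
 [ 0.      0.      0.      1.    ]]
top [[522.59139819   0.         321.18980836]
 [  0.         522.59139819 232.54747725]
 [  0.           0.           1.        ]] [[-1.1300e-02 -9.8230e-01  1.8720e-01  3.7050e-01]
 [-9.9990e-01  1.1000e-02 -2.4000e-03  8.4100e-02]
 [ 2.0000e-04 -1.8720e-01 -9.8230e-01  1.1006e+00]
 [ 0.0000e+00  0.0000e+00  0.0000e+00  1.0000e+00]]
0.1 [[ 9.52687673e-01  3.03950558e-01 -5.06348797e-04]
 [ 3.03950979e-01 -9.52686457e-01  1.52211243e-03]
 [-1.97447199e-05 -1.60400296e-03 -9.99998713e-01]] 0.0187
```

View pics/top0.png

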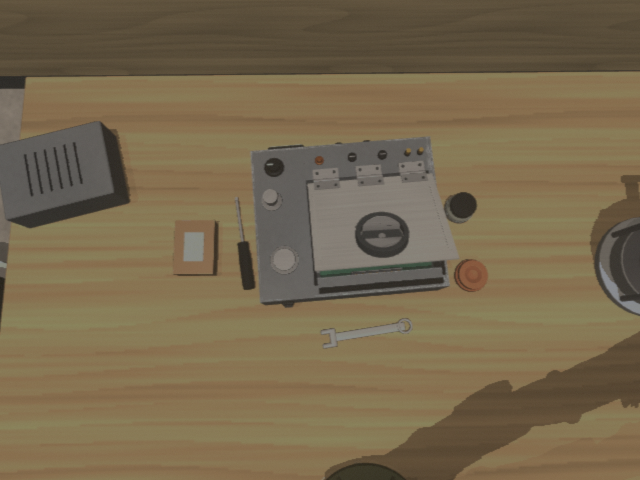

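View pics/scene0.png

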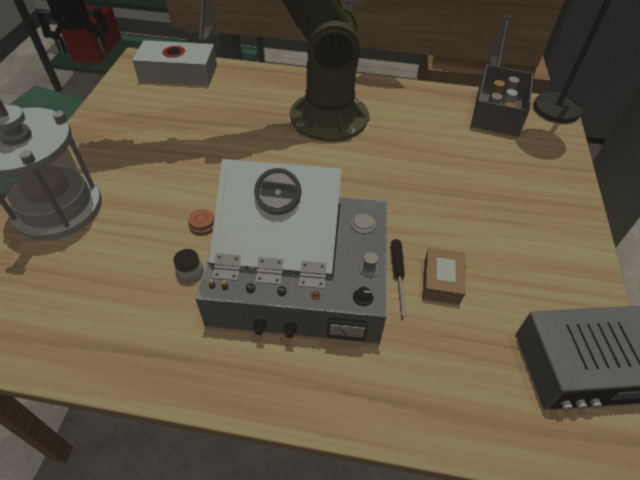

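The top view shows the case with corners near (252,150), (432,140), (447,290) and (260,302). The panel stands open, with its dial near (382,234) and the slot nearly along the hinge. The scene view confirms this, with the dial at (278,191). Next I measure the case pose and panel angle from depth.

```bash
cat > meas.py <<'E'
import numpy as np,cv2
from station import *
def cloud(n,d):
    c=camera_params(n);K=c["intrinsics"];T=c["extrinsics"]
    v,u=np.mgrid[:480,:640]
    P=np.stack([(u-K[0,2])/K[0,0]*d,(v-K[1,2])/K[1,1]*d,d],-1)
    W=P@T[:3,:3].T+T[:3,3]; W[d<=0]=np.nan
    return W
def case_pose(W):
    """rectangle of the rim and deck level"""
    m=(abs(W[...,2]-.110)<.006)&(W[...,0]>.3)&(abs(W[...,1])<.4)
    m=cv2.morphologyEx(m.astype(np.uint8),cv2.MORPH_OPEN,np.ones((3,3)))
    n,l,s,_=cv2.connectedComponentsWithStats(m)
    p=np.concatenate([W[l==i] for i in range(1,n) if s[i,4]>100 and W[l==i][:,1].max()<.33])
    r=cv2.minAreaRect(p[:,:2].astype(np.float32)*1000)
    return r,p[:,2].mean()
E
python3 - <<'E'
from meas import *
for n in("top","scene"):
    W=cloud(n,np.load(n+"0.npy")); 
    r,z=case_pose(W); print(n,r,cv2.boxPoints(r).round(1).tolist(),z)
W=cloud("top",np.load("top0.npy"))
for u,v in[(252,150),(432,140),(447,290),(260,302),(284,260),(270,197),(330,200),(330,240),(440,200),(445,250),(382,234),(20,180)]: print(u,v,W[v,u].round(4))
W=cloud("scene",np.load("scene0.npy"))
for u,v in[(230,190),(230,230),(320,190),(320,240),(278,191)]: print(u,v,W[v,u].round(4))
E
```

```text
top ((591.0926513671875, 30.205764770507812), (301.3715515136719, 360.6979064941406), 4.348466873168945) [[427.20001220703125, 198.60000610351562], [454.5, -161.0], [755.0, -138.1999969482422], [727.7000122070312, 221.5]] 0.110906208364575
scene ((590.9822387695312, 29.2769775390625), (304.7962646484375, 361.0657043457031), 4.536395072937012) [[424.79998779296875, 197.1999969482422], [453.29998779296875, -162.6999969482422], [757.2000122070312, -138.60000610351562], [728.5999755859375, 221.3000030517578]] 0.11043005966538057
252 150 [0.7666 0.2319 0.0031]
432 140 [ 7.867e-01 -1.669e-01 -5.000e-04]
447 290 [ 0.4545 -0.1815 -0.0006]
260 302 [0.4275 0.1984 0.1102]
284 260 [0.5055 0.1528 0.1188]
270 197 [0.6207 0.1771 0.1496]
330 200 [0.6138 0.0646 0.1491]
330 240 [0.5293 0.0666 0.1964]
440 200 [ 0.6088 -0.1392  0.1599]
445 250 [ 0.5061 -0.1293  0.2176]
382 234 [ 0.5382 -0.0245  0.201 ]
20 180 [0.6763 0.683  0.0932]
230 190 [ 0.543  -0.1221  0.1953]
230 230 [ 0.6132 -0.1064  0.1553]
320 190 [0.5167 0.0575 0.2038]
320 240 [0.6026 0.0735 0.1524]
278 191 [ 0.5348 -0.0245  0.203 ]
```

```bash
cat >> meas.py <<'E'
C=np.array([.591,.030,0]); YAW=np.radians(4.4)
from scipy.spatial.transform import Rotation as R
Rc=R.from_euler('z',YAW).as_matrix()
H=C+Rc@[.075,-.050,.114]
def Rp(q): return Rc@R.from_euler('y',q).as_matrix()
def pw(q,p): return H+Rp(q)@np.asarray(p,float)   # panel frame -> world
def panel_angle(W):
    L=(W-H)@Rc
    rad=np.hypot(L[...,0],L[...,2]-.0)
    m=(rad>.07)&(rad<.205)&(abs(L[...,1])<.105)&((abs(L[...,1])>.06))&(L[...,0]<0)&(L[...,2]>-.002)
    p=L[m]; k=np.ones(len(p),bool)
    for _ in range(5):
        a=np.polyfit(p[k,0],p[k,2],1); r=p[:,2]-np.polyval(a,p[:,0]); k=abs(r)<.004
    return np.arctan(-a[0]),a[1],k.sum(),r[k].std()
def dial(W,q):
    L=(W-H)@Rp(q)-[-.160,0,0]
    m=(np.hypot(L[...,0],L[...,1])<.034)&(L[...,2]>0)&(L[...,2]<.0165)
    p=L[m][:,:2]; w,V=np.linalg.eigh(np.cov(p.T)); v=V[:,1]*np.sign(V[1,1])
    # cw from above: +y turns towards +x
    return np.arctan2(v[0],v[1]),p.mean(0),len(p),np.sqrt(w)
E
python3 - <<'E'
from meas import *
for n in("top","scene"):
    W=cloud(n,np.load(n+"0.npy")); a=panel_angle(W); print(n,a,dial(W,a[0]))
    L=(W-H)@Rp(a[0]); m=(L[...,2]>.017)&(L[...,2]<.026)&(np.hypot(L[...,0]+.16,L[...,1])<.07)&(np.hypot(L[...,0]+.16,L[...,1])>.02)
    print("collar",cv2.minEnclosingCircle((L[m][:,:2]*1000).astype(np.float32)),np.median(L[m][:,2]))
q=a[0]
down=lambda y: np.column_stack([np.cross(y,[0,0,-1.]),y,[0,0,-1.]])
for s in(1,-1):
    robj=[]
    for ang in np.linspace(0,1.571,7):
        y=Rc@[-s*np.sin(ang),-s*np.cos(ang),0.]
        off=Rc@[-.017*np.sin(ang),-.017*np.cos(ang),0.]
        j=robot.solve_ik(pw(0,[-.16,0,.007])+off,down(y)); robj.append(None if j is None else np.round(j,2))
    print(s,*robj,sep="\n")
    print(robot.solve_ik(pw(q,[-.19,.085,.003])+[0,0,.06],down(Rc@[0,-s,0.])), pw(q,[-.19,.085,.003]))
c=cv2.imread("pics/top0.png")[200:280,330:440]; c2=cv2.imread("pics/scene0.png")[160:230,230:330]
cv2.imwrite("pics/dial.png",np.vstack([cv2.resize(c,(500,300),interpolation=3),cv2.resize(c2,(500,300),interpolation=3)]))
E
```

```text
top (np.float64(0.5339264012403756), np.float64(0.004001571705984165), np.int64(2827), np.float64(0.0014106339653698456)) (np.float64(0.030728805468954436), array([ 0.00665026, -0.00030929]), 423, array([0.00626102, 0.01917103]))
collar ((-161.7451629638672, 0.7721920609474182), 46.821022033691406) 0.02113136864851534
scene (np.float64(0.5333993916662573), np.float64(0.0038577435857185837), np.int64(2848), np.float64(0.0017797585472342364)) (np.float64(0.039459516212771946), array([-0.00270458,  0.00043014]), 441, array([0.0077895 , 0.01896705]))
collar ((-160.2158966064453, -0.5514688491821289), 46.22318649291992) 0.02107117120876436
1
[ 0.31  0.48 -0.4   1.94  0.26  0.77 -1.73]
[ 0.28  0.47 -0.35  1.95  0.23  0.76 -1.96]
[ 0.24  0.46 -0.3   1.96  0.19  0.75 -2.19]
[ 0.2   0.45 -0.24  1.97  0.15  0.74 -2.41]
[ 0.13  0.44 -0.15  1.98  0.1   0.73 -2.62]
[ 0.08  0.43 -0.09  1.99  0.05  0.72 -2.85]
[-0.68  0.71  1.15  2.   -0.8   0.98 -2.18]
[ 0.44474294  0.36699571 -0.86170346  1.73379747  0.29911142  1.17881913
 -1.99401413] [0.50149099 0.05821612 0.2131913 ]
-1
[ 0.65  0.61 -0.96  1.94  0.63  0.93  1.03]
[ 0.65  0.6  -0.95  1.95  0.62  0.92  0.77]
[ 0.64  0.58 -0.93  1.96  0.6   0.9   0.52]
[ 0.61  0.56 -0.88  1.97  0.56  0.87  0.29]
[ 0.58  0.54 -0.83  1.98  0.53  0.85  0.06]
[ 0.54  0.53 -0.78  1.98  0.5   0.83 -0.18]
[ 0.51  0.51 -0.73  1.99  0.47  0.82 -0.42]
[ 0.63065617  0.4867787  -1.22388466  1.7320689   0.4791092   1.26725418
  0.94168715] [0.50149099 0.05821612 0.2131913 ]
```

View pics/dial.png

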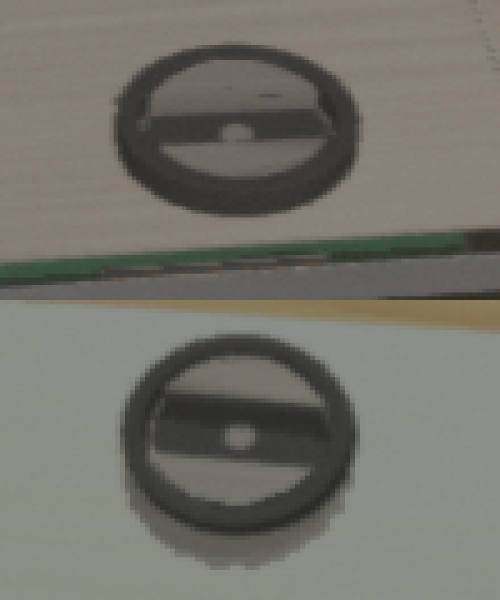

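The dial is at about 0.035 rad and the panel at 0.534 rad. The crop shows the slot parallel to the hinge, and the collar centre fits to within 2 mm. Next I push the panel shut along the arc.

```bash
cat > push.py <<'E'
from meas import *
down=lambda y: np.column_stack([np.cross(y,[0,0,-1.]),y,[0,0,-1.]])
def tip(q): return pw(q,[-.187,.085,.003])+[0,0,.011*np.tan(max(q,0))]
if __name__=="__main__":
    Rt=down(Rc@[0,1.,0])
    robot.set_gripper(0.0)
    p=robot.read_eef_pos(); robot.line_to([p[0],p[1],.45],vel=.3)
    robot.line_to([.36,-.25,.45],vel=.35)
    robot.move_to(tip(.534)+[0,0,.06],Rt)
    print("t",robot.read_time(),robot.read_wrist_force(),robot.read_joint_pos())
    f0=np.array(robot.read_wrist_force())
    hit=robot.line_to(tip(.534)-[0,0,.015],vel=.05,until_force=3)
    print("hit",hit,robot.read_eef_pos()-tip(.534))
    for q in np.arange(.48,.0,-.06):
        h=robot.line_to(tip(q),vel=.08,until_force=35)
        print(round(q,2),h,(np.array(robot.read_wrist_force())-f0).round(1),(robot.read_eef_pos()-tip(q)).round(4))
        if h: break
    print("t",robot.read_time())
    for n in("top","scene"):
        d=capture(n); cv2.imwrite(f"pics/{n}1.png",d[0][:,:,::-1]); print(panel_angle(cloud(n,d[1])))
E
python3 push.py
```

```text
t 4.6167 [ 0.20720092 -0.15797971  0.47647787] [ 0.51637981  0.39998606 -0.98484249  1.71736905  0.353745    1.21614114
  1.08667051]
hit False [ 8.66868545e-05  1.39631861e-05 -1.48360258e-02]
0.48 False [ 0.4 -0.3  0.3] [-0.0001  0.0001  0.0006]
0.42 False [-0.2  0.5 -0.4] [-0.0004 -0.0002 -0.0003]
0.36 False [-0.4  0.7 -0.1] [-0.0002 -0.0001 -0.0001]
0.3 False [-0.2  1.2  0.3] [-0.0001 -0.     -0.    ]
0.24 False [-0.1  0.9 -1.1] [-0.0001 -0.     -0.    ]
0.18 False [-0.4  1.  -0.6] [-0.0001 -0.0001 -0.    ]
0.12 False [-0.1  0.3 -0.9] [-0.0002 -0.0001 -0.0002]
0.06 False [-0.4  1.1 -1. ] [-0.0003 -0.     -0.0002]
t 8.6167
(np.float64(0.05108158447492475), np.float64(0.0038896155301124356), np.int64(937), np.float64(0.0016007547537875955))
(np.float64(0.13348362320554083), np.float64(-0.004295224217251573), np.int64(1190), np.float64(0.0019468868762677926))
```

Run:
```python
from push import *
for q in(.03,.015,0,-.01):
    h=robot.line_to(pw(q,[-.187,.085,.003]),vel=.03,until_force=30)
    print(q,h,np.round(robot.read_wrist_force(),1),(robot.read_eef_pos()).round(4))
    if h: break
robot.dwell(.2)
p=robot.read_eef_pos(); robot.line_to([p[0],p[1],.26],vel=.15)
robot.line_to([.42,.06,.42],vel=.3)
for n in("top","scene"):
    d=capture(n); cv2.imwrite(f"pics/{n}2.png",d[0][:,:,::-1]); W=cloud(n,d[1]); a=panel_angle(W); print(a,dial(W,.03))
    L=(W-H)@Rp(.03); r=np.hypot(L[...,0]+.16,L[...,1]); m=(L[...,2]>.014)&(L[...,2]<.028)&(r<.07)&(r>.02)
    print("collar",cv2.minEnclosingCircle((L[m][:,:2]*1000).astype(np.float32)),np.median(L[m][:,2]))
print(robot.read_time())
a=cv2.imread("pics/top2.png")[130:310,240:460]; b=cv2.imread("pics/scene2.png")[150:340,180:400]
cv2.imwrite("pics/c2.png",np.hstack([cv2.resize(a,(400,400)),cv2.resize(b,(400,400))]))
```

```text
0.03 False [ 0.3 -1.4  0.1] [0.4766 0.0563 0.1224]
0.015 False [-0.2 -0.1  1.5] [0.4766 0.0563 0.1197]
0 False [-1.2 -1.2  6.1] [0.4766 0.0563 0.1172]
-0.01 False [-6.7 -2.3 23.9] [0.4766 0.0563 0.1167]Traceback (most recent call last):
  File "<stdin>", line 10, in <module>
  File "meas.py", line 29, in panel_angle
    a=np.polyfit(p[k,0],p[k,2],1); r=p[:,2]-np.polyval(a,p[:,0]); k=abs(r)<.004
    raise TypeError("expected non-empty vector for x")
TypeError: expected non-empty vector for x
```

Run:
```python
from push import *
robot.line_to([.30,-.30,.45],vel=.35)
for n in("top","scene"):
    d=capture(n); cv2.imwrite(f"pics/{n}2.png",d[0][:,:,::-1]); W=cloud(n,d[1])
    try:
        a=panel_angle(W); print(n,a,dial(W,.03))
        L=(W-H)@Rp(.03); r=np.hypot(L[...,0]+.16,L[...,1]); m=(L[...,2]>.014)&(L[...,2]<.028)&(r<.07)&(r>.02)
        print("collar",cv2.minEnclosingCircle((L[m][:,:2]*1000).astype(np.float32)),np.median(L[m][:,2]))
    except Exception as e: print(n,e)
print(robot.read_time())
a=cv2.imread("pics/top2.png")[130:310,240:460]; b=cv2.imread("pics/scene2.png")[150:340,180:400]
cv2.imwrite("pics/c2.png",np.hstack([cv2.resize(a,(400,400)),cv2.resize(b,(400,400))]))
```

```text
top (np.float64(0.02154994063056107), np.float64(0.003735619465308996), np.int64(3219), np.float64(0.0016173515997602347)) (np.float64(0.03884235547739364), array([0.00087845, 0.00015876]), 520, array([0.00836348, 0.01900802]))
collar ((-161.3147430419922, 0.728094220161438), 46.368263244628906) 0.020173875282871012
scene (np.float64(0.022961394906717395), np.float64(0.0031534537319022494), np.int64(2030), np.float64(0.0014360204408498346)) (np.float64(0.01784042776959185), array([-8.09696901e-03, -8.99383941e-05]), 280, array([0.00709967, 0.01888853]))
collar ((-159.85743713378906, -0.37018993496894836), 47.613433837890625) 0.01960103297094764
13.3167
```

View pics/c2.png

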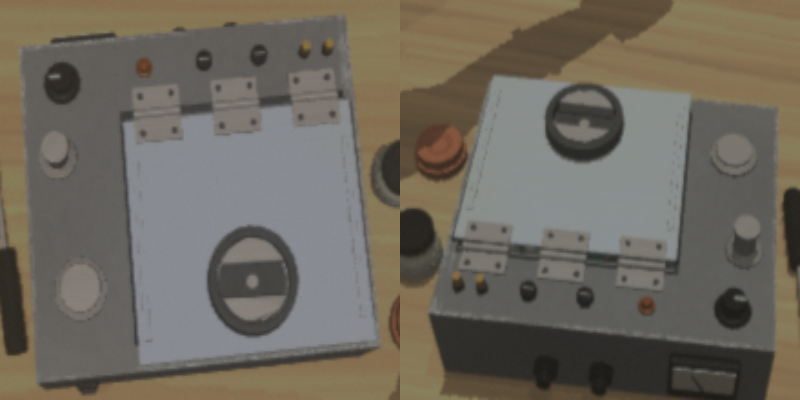

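The panel is shut on its seal (about 0.022–0.03 rad). The dial centre is within about 1 mm of the model and the slot lies at about 0.03 rad, so I enter the slot and press.

```bash
cat > turn.py <<'E'
from push import *
def pose(a,z,r=.017):
    o=[-r*np.sin(a),-r*np.cos(a),0.]
    p=pw(0,[-.16,0,0])+Rc@o; p[2]=z
    return p,down(Rc@[np.sin(a),np.cos(a),0.])
E
python3 - <<'E'
from turn import *
p,Rt=pose(.035,.21); robot.move_to(p,Rt)
robot.line_to(pose(.035,.145)[0],vel=.1)
f0=np.array(robot.read_wrist_force())
for z,f in((.129,5),(.118,20)):
    h=robot.line_to(pose(.035,z)[0],vel=.03,until_force=f)
    print(z,h,robot.read_eef_pos().round(4),(np.array(robot.read_wrist_force())-f0).round(1),robot.read_torque().round(2))
    if z>.12 and h: break
robot.dwell(.2);print(robot.read_eef_pos().round(4),(np.array(robot.read_wrist_force())-f0).round(1),robot.read_time())
E
```

```text
0.129 False [ 0.5108 -0.0433  0.129 ] [-0.8 -0.9 -0.7] [-0.01 -0.01 -0.02]
0.118 True [ 0.5113 -0.0432  0.1209] [-2.6  0.1 10.6] [-0.18  0.61  0.02]
[ 0.5113 -0.0432  0.1209] [-3.2 -0.2 12. ] 16.875
```

Run:
```python
from turn import *
z=.1192
robot.line_to(pose(.035,z)[0],vel=.03)
F=robot.read_wrist_force(); print("press",F.round(1),robot.read_eef_pos().round(4))
for a in np.arange(.1,1.85,.125):
    p,Rt=pose(a,z)
    h=robot.line_to(p,rot=Rt,vel=.03,until_force=45)
    e=robot.read_eef_pos(); F=robot.read_wrist_force()
    print(round(a,2),h,F.round(1),robot.read_torque().round(2),((e-p)*1000).round(1))
    if h or F[2]>60: break
    z=np.clip(z+np.clip((F[2]-28)*3e-5,-.0006,.0006),.115,.1205)
print(robot.read_time())
```

```text
press [-4.5 -2.  19.9] [ 0.5113 -0.0432  0.1207]
0.1 False [-2.  -1.4 16.1] [-0.21  0.31  0.01] [1.6 0.3 1.6]
0.22 False [ 1.3 -0.7 16.3] [-0.21 -0.26 -0.1 ] [2.7 0.4 2. ]
0.35 False [ 2.1 -2.1 18.2] [-0.43 -0.35 -0.07] [3.2 0.1 2.3]
0.48 False [ 1.2 -2.4 20.5] [-0.62 -0.25 -0.07] [ 3.4 -0.2  2.5]
0.6 False [ 0.4 -3.6 23.3] [-0.91 -0.09 -0.04] [ 3.4 -0.6  2.7]
0.72 False [-0.6 -5.1 26. ] [-1.04  0.09 -0.05] [ 3.2 -1.   2.8]
0.85 False [-1.3 -5.8 27.2] [-1.3   0.22 -0.09] [ 3.  -1.4  2.8]
0.98 False [-1.9 -6.8 27.5] [-1.4   0.42 -0.17] [ 2.7 -1.7  2.8]
1.1 False [-2.7 -7.8 30. ] [-1.61  0.65 -0.06] [ 2.4 -2.   2.8]
1.23 False [-3.  -7.4 30.3] [-1.7   0.83 -0.1 ] [ 2.  -2.2  2.7]
1.35 False [-5.2 -8.2 29.6] [-1.8   1.02 -0.05] [ 1.6 -2.3  2.6]
1.48 False [-5.6 -7.2 30.2] [-1.75  1.26 -0.09] [ 1.4 -2.2  2.6]
1.6 False [-7.2 -6.6 30.8] [-1.55  1.38 -0.12] [ 1.1 -2.2  2.5]
1.72 False [-6.6 -7.  30. ] [-1.41  1.48 -0.13] [ 0.8 -2.   2.4]
20.95
```

Run:
```python
from turn import *
z=.1190-.0006
for a in np.arange(1.78,2.15,.06):
    p,Rt=pose(a,z)
    h=robot.line_to(p,rot=Rt,vel=.02,until_force=30)
    e=robot.read_eef_pos(); F=robot.read_wrist_force()
    L=Rc.T@(e-pw(0,[-.16,0,0])); T=robot.read_torque()
    print(round(a,2),h,(Rc.T@F).round(1),T.round(2),((e-p)*1000).round(1),(L*1000).round(1))
    if h or abs((Rc.T@F)[1])>25: break
print(robot.read_time())
```

```text
1.78 False [-6.1 -5.8 27.7] [-1.56  1.41 -0.02] [ 0.7 -2.2  2.2] [-16.1   1.2   6.6]
1.84 False [-5.6 -6.6 25.8] [-1.63  1.13 -0.01] [ 0.9 -2.4  2.2] [-15.7   2.1   6.6]
1.9 False [-6.5 -7.6 25.5] [-1.82  1.09  0.06] [ 0.9 -2.7  2.2] [-15.4   2.7   6.6]
1.96 False [ -6.9 -10.9  27.3] [-2.28  1.32  0.04] [ 0.6 -3.5  2.2] [-15.4   2.9   6.6]
2.02 False [ -8.1 -12.1  28.9] [-2.81  1.52  0.15] [ 0.3 -4.4  2.2] [-15.4   3.    6.6]
2.08 False [ -9.4 -13.8  30. ] [-3.25  1.65  0.09] [-0.1 -5.2  2.1] [-15.3   3.1   6.5]
2.14 False [ -9.3 -16.2  31.2] [-3.67  1.97  0.19] [-0.6 -6.1  2.1] [-15.4   3.1   6.5]
22.7
```

The tip stopped 3 mm off-centre, which is the slot's side play at the 1.571 stop, and the side force climbed. I ease back to the slot centre, lift out and look.

Run:
```python
from turn import *
p,Rt=pose(1.62,.1215); robot.line_to(p,rot=Rt,vel=.03)
print(robot.read_wrist_force().round(1),robot.read_eef_pos()-p)
p=robot.read_eef_pos(); robot.line_to([p[0],p[1],.25],vel=.12)
robot.line_to([.30,-.30,.45],vel=.3)
for n in("top","scene"):
    d=capture(n); cv2.imwrite(f"pics/{n}3.png",d[0][:,:,::-1]); W=cloud(n,d[1]); print(n,panel_angle(W),dial(W,0))
print(robot.read_time(),robot.read_wrist_force())
a=cv2.imread("pics/top3.png")[130:310,240:460]; b=cv2.imread("pics/scene3.png")[150:340,180:400]
cv2.imwrite("pics/c3.png",np.hstack([cv2.resize(a,(400,400)),cv2.resize(b,(400,400))]))
```

```text
[ 0.9 -0.1  6. ] [1.05276843e-03 1.68405884e-05 4.65855101e-04]
top (np.float64(0.004547933773077487), np.float64(0.0036913866997812152), np.int64(3206), np.float64(0.0016563190768858753)) (np.float64(-1.5665400778527045), array([-0.00034185, -0.00046834]), 509, array([0.00788659, 0.01917551]))
scene (np.float64(0.005497943062094325), np.float64(0.003182437714873126), np.int64(1992), np.float64(0.0013810906779202405)) (np.float64(-1.5363742543393064), array([-0.00356557, -0.00201337]), 255, array([0.00790143, 0.01686698]))
26.1417 [-0.21676925  0.09466751  0.07015044]
```

View pics/c3.png

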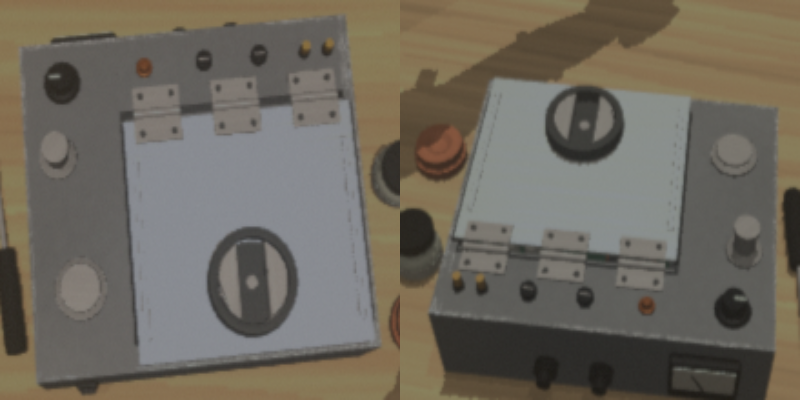

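The slot now points at the front edge (about 1.57 rad), the panel sits home at about 0.005 rad, and the loose things have not moved.

```bash
python3 -c "
from station import *
print(finish_job())"
```

```text
the job is handed in; nothing more can be done
None
```

I handed the job in at about 26 s of the 48 s allowed: by my last camera measurements the panel is home at about 0.005 rad, the fastener is at its locked stop (about 1.57 rad), the arm is clear, and no loose item in the last view has visibly moved; no verdict came back.

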